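# Put the camera lenses into their nests

## Task

Stand each of the four glass lenses upright, glass up, in the round nest of its own size: the fattest lens in the widest nest, and so on down to the slimmest lens in the narrowest nest, each flat on the nest's floor. The two open metal tubes among them are not lenses: leave them standing where they are.

Things in the scene. Friction and masses are not known exactly. Their poses are not given: they have to be found in the camera images.
- lens_24_center (a point): The slimmest of four loose lenses: an upright round black barrel with a ribbed ring, a steel foot and a dark bluish domed glass on top, 24 mm in diameter over its whole height, 68 mm tall. The point is its centre, half-way up (34 mm above its underside); z runs up its axis. It starts standing upright, glass up, on the plywood riser board (its top is at z = 70 mm, 70 mm above the bench).
- nest_42_floor (a point): The narrowest of four fixed round nests: a shallow aluminium dish with a black rubber floor and a low rim, 42 mm across inside the rim, 54 mm over the rim, 60 mm at its foot flange. It stands on the plywood riser board (top at z = 70 mm). The floor is 4 mm above the board and the rim stands 6 mm above the floor (10 mm above the board). The point is the centre of the floor; z is up. The nest for the 24 mm lens.
- lens_35_center (a point): The second slimmest of four loose lenses: an upright round black barrel with a ribbed ring, a steel foot and a dark bluish domed glass on top, 35 mm in diameter over its whole height, 60 mm tall. The point is its centre, half-way up (30 mm above its underside); z runs up its axis. It starts standing upright, glass up, on the plywood riser board (its top is at z = 70 mm, 70 mm above the bench).
- nest_54_floor (a point): The second narrowest of four fixed round nests: a shallow aluminium dish with a black rubber floor and a low rim, 54 mm across inside the rim, 66 mm over the rim, 72 mm at its foot flange. It stands on the plywood riser board (top at z = 70 mm). The floor is 4 mm above the board and the rim stands 6 mm above the floor (10 mm above the board). The point is the centre of the floor; z is up. The nest for the 35 mm lens.
- lens_46_center (a point): The second fattest of four loose lenses: an upright round black barrel with a ribbed ring, a steel foot and a dark bluish domed glass on top, 46 mm in diameter over its whole height, 52 mm tall. The point is its centre, half-way up (26 mm above its underside); z runs up its axis. It starts standing upright, glass up, on the plywood riser board (its top is at z = 70 mm, 70 mm above the bench).
- nest_66_floor (a point): The second widest of four fixed round nests: a shallow aluminium dish with a black rubber floor and a low rim, 66 mm across inside the rim, 78 mm over the rim, 84 mm at its foot flange. It stands on the plywood riser board (top at z = 70 mm). The floor is 4 mm above the board and the rim stands 6 mm above the floor (10 mm above the board). The point is the centre of the floor; z is up. The nest for the 46 mm lens.
- lens_58_center (a point): The fattest of four loose lenses: an upright round black barrel with a ribbed ring, a steel foot and a dark bluish domed glass on top, 58 mm in diameter over its whole height, 46 mm tall. The point is its centre, half-way up (23 mm above its underside); z runs up its axis. It starts standing upright, glass up, on the plywood riser board (its top is at z = 70 mm, 70 mm above the bench).
- nest_78_floor (a point): The widest of four fixed round nests: a shallow aluminium dish with a black rubber floor and a low rim, 78 mm across inside the rim, 90 mm over the rim, 96 mm at its foot flange. It stands on the plywood riser board (top at z = 70 mm). The floor is 4 mm above the board and the rim stands 6 mm above the floor (10 mm above the board). The point is the centre of the floor; z is up. The nest for the 58 mm lens.
- tube_30_center (a point): A loose bare aluminium tube, open right through and without glass, standing upright on the plywood riser board (top at z = 70 mm): 30 mm outside, 24 mm inside, 50 mm tall. Not a lens; it stays where it is. The point is its centre, half-way up; z runs along its axis.
- tube_42_center (a point): A loose bare aluminium tube, open right through and without glass, standing upright on the plywood riser board (top at z = 70 mm): 42 mm outside, 36 mm inside, 40 mm tall. Not a lens; it stays where it is. The point is its centre, half-way up; z runs along its axis.
There are look-alikes about, which are no part of the job. Leave any blue or purple look-alike of the part that bears lens_35_center alone.

How it is judged:
By the outcome, as a careful person would: the job done as asked, in the order asked, and still so for the second after the job is handed in, with the robot touching nothing.
It also fails if it takes over 99 s, if anything falls off the work surface, if the arm or the gripper's body presses on something with over 40 N, if the wrist force passes 120 N, or if a joint passes its speed limit or range.

## Robot

A 6-joint arm with a two-finger parallel gripper is mounted at the origin on a cart in front of the work surface, level with it; the furniture and walls round the work are solid. World frame = base frame: x ahead of the robot, y to its left, z up, the work surface at z = 0. Lengths are in m, angles in rad, forces in N, time in s.
With the tool pointing down it reaches from about 0.275 to 1 m from the base axis. Payload 8.4 kg.
Tool frame: the origin (TCP) lies on the centre line of the jaws, within the pads' length; the fingertips stand 17 mm ahead of it and the grasp point (between the pads) lies 2 mm behind it (bot.tcp_to_tips is the y of the fingertips in the tool frame, in m); y points along the fingers, z is the direction in which the jaws open and shut, and the axes are right-handed (so a half turn about y gives the same grasp; the last joint's range is limited). The gripper opens to 85 mm and grips with 20 to 120 N. Pads are 22 mm wide; open, the fingers measure 114 mm over their backs; the gripper's body (76 mm by 85 mm) begins 54 mm behind the grasp point. The pads swing forward as they close: fully open they stand 13 mm farther back than shut.
Start: joints at [-1.144, 0.353, 1.633, -0, 1.155, -0.002], TCP at [0.26, -0.568, 0.212] pointing down, gripper open.
Joint ranges: [-2.63, 2.63], [-0.92, 2.1], [0.06, 2.66], [-1.3, 4.44], [0, 2.69], [-3.02, 3.02]. Speed limits (rad/s): [2.22, 2.22, 2.79, 3.14, 3.14, 3.14].

## Interface

Orientations are given as a unit quaternion [x, y, z, w].
In Python, from workcell import bot, hand, kinematics, get_obs, vision, hand_in gives the robot as it stands. The module is installed in compiled form; this text tells all that it offers. Calls block until the motion is done:
- bot.reach(position, orientation): joint-space move of the TCP to a pose.
- bot.servo_line(position, ori=None, velocity=0.15): straight line of the TCP; ori=None keeps the orientation; velocity is the mean speed in m/s.
- bot.goto_joints(angles): joint-space move.
- hand.move_gripper(opening, strength=None): finger opening in m; strength is the grip in N (None keeps the last); returns when the fingers have stopped.
- bot.dwell(seconds).
- kinematics.solve_ik(position, orientation): joint angles nearest the present ones, or None.
- get_obs(): the state.
- vision.read_camera(name): name is "side" or "top" or "wrist"; returns a dict with "frame" (480x640x3 uint8, red, green, blue), "intrinsics" (3x3 intrinsics, pixels), "view" (4x4, takes a point from world to camera coordinates). Camera axes: x right, y down, z forward; pixel columns grow to the right and rows downward; lengths in m; the calibration is good to about 2 mm. The wrist camera is an equidistant fisheye: a pixel r from the principal point sees the ray r / f radians off the axis. A picture is of the moment at which its call begins. There is no depth.
A pose or a line that the arm cannot do raises bot.IKError and nothing moves.
- hand_in(): hands the job in, once; it reports no verdict.
The state is a dict: "time_s": time; "joint_pos": joint angles; "joint_vel": joint speeds; "joint_efforts": joint torques, N m; "position": TCP position; "orientation": TCP orientation; "wrist_force": force on the tool from outside, world axes, zero at the start; "ft_torque": the same for the moment, N m; "gripper_width": finger opening in m.
Only numpy, scipy, OpenCV 4.12 (cv2) and the standard library are available. Lean on these libraries where they do the work, as an engineer would, in place of code of your own. Each camera call takes 0.05 s, during which the arm holds its last target.

## Working session

There is one attempt and no reset: what is moved stays moved. The work goes in short steps, each a Python script; the robot and the scene stay as the last script left them, time stands still between calls to the robot, and variables do not carry over. Pictures are saved under pics/ and viewed, and the job is handed in when it is done.

```bash
mkdir -p pics; ls
python3 - <<'E'
from workcell import bot,hand,kinematics,get_obs,vision
import cv2,numpy as np
for n in ["side","top","wrist"]:
    c=vision.read_camera(n)
    cv2.imwrite(f"pics/{n}0.png",c["frame"][:,:,::-1])
    np.savez(f"pics/{n}0.npz",**c)
    print(n,c["intrinsics"].tolist(),np.round(c["view"],4).tolist())
o=get_obs();print({k:np.round(v,3).tolist() for k,v in o.items()},bot.tcp_to_tips)
E
```

```text
pics
side [[574.6853574759817, 0.0, 329.861057675263], [0.0, 574.6853574759817, 245.55472749151568], [0.0, 0.0, 1.0]] [[-0.9648, -0.2617, -0.024, 0.6094], [-0.0877, 0.4066, -0.9094, 0.1046], [0.2477, -0.8753, -0.4153, 1.3079], [0.0, 0.0, 0.0, 1.0]]
top [[563.2771986013446, 0.0, 325.78291842606245], [0.0, 563.2771986013446, 245.37713214298185], [0.0, 0.0, 1.0]] [[0.0169, -0.9998, -0.0044, 0.0598], [-0.9867, -0.016, -0.1615, 0.6144], [0.1614, 0.0071, -0.9869, 1.516], [0.0, 0.0, 0.0, 1.0]]
wrist [[371.64829954431775, 0.0, 317.5389548416986], [0.0, 371.64829954431775, 241.19490777513735], [0.0, 0.0, 1.0]] [[0.4168, -0.909, -0.0014, -0.6243], [-0.8608, -0.3952, 0.3208, -0.0418], [-0.2922, -0.1325, -0.9471, 0.3807], [0.0, 0.0, 0.0, 1.0]]
{'time_s': 0.15, 'joint_pos': [-1.144, 0.354, 1.634, -0.0, 1.155, -0.002], 'joint_vel': [0.001, -0.002, -0.001, -0.001, -0.001, 0.001], 'joint_efforts': [0.001, -60.563, -34.234, 0.0, 0.006, 0.0], 'position': [0.26, -0.568, 0.211], 'orientation': [-0.151, 0.691, -0.691, 0.15], 'wrist_force': [-0.322, -0.783, 0.591], 'ft_torque': [-0.02, 0.013, 0.018], 'gripper_width': 0.086} 0.017
```

View pics/top0.png

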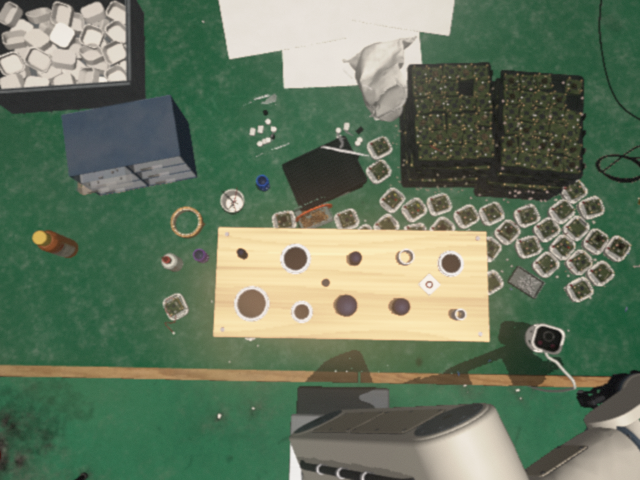

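View pics/side0.png

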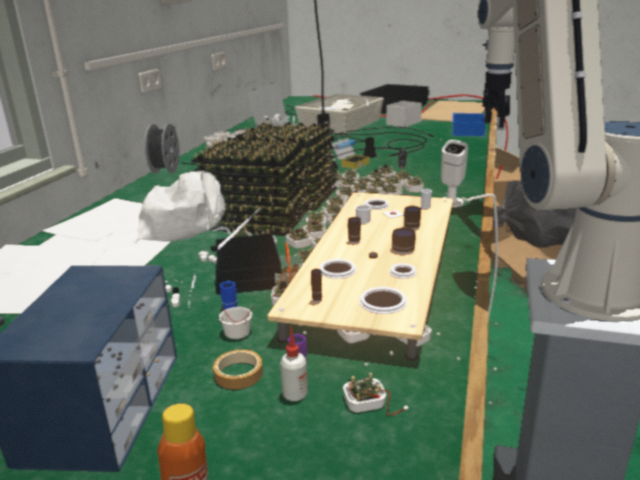

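View pics/wrist0.png

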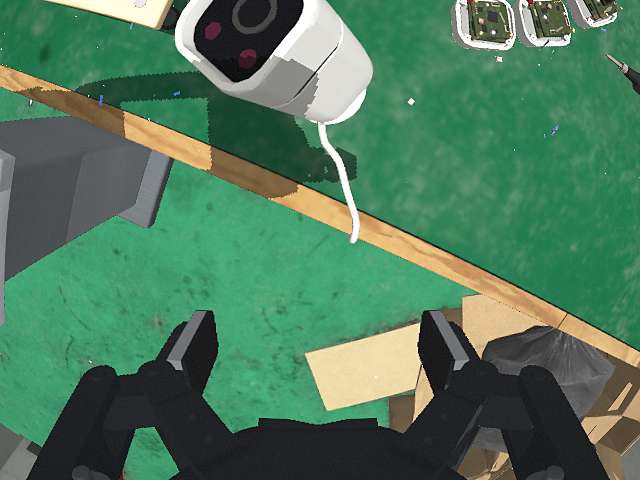

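The top view shows the riser board. The lenses are at about (242,253), (355,258), (400,306) and (346,305), and the nests at (252,302), (295,258), (451,263) and (302,311). The tubes are at (405,257) and (459,314), with a small dark disc at (325,282) and a printed card at (429,284). The side view agrees. Next I'll enlarge the crop and get coarse positions.

```bash
cat > h.py <<'E'
import numpy as np,cv2
def ray(c,uv,fish=False):
    K=c["intrinsics"];V=c["view"];R=V[:3,:3];o=-R.T@V[:3,3]
    x=(uv[0]-K[0,2])/K[0,0];y=(uv[1]-K[1,2])/K[1,1]
    if fish:
        r=np.hypot(x,y);s=np.sin(r)/r if r>1e-9 else 1
        d=np.array([x*s,y*s,np.cos(r)])
    else: d=np.array([x,y,1.]);d/=np.linalg.norm(d)
    return o,R.T@d
def onz(c,uv,z,fish=False):
    o,d=ray(c,uv,fish);return o+d*(z-o[2])/d[2]
def proj(c,p,fish=False):
    K=c["intrinsics"];V=c["view"];q=V[:3,:3]@np.asarray(p)+V[:3,3]
    if fish:
        t=np.arctan2(np.hypot(q[0],q[1]),q[2]);s=t/max(np.hypot(q[0],q[1]),1e-12)
        return np.array([K[0,0]*q[0]*s+K[0,2],K[1,1]*q[1]*s+K[1,2]])
    return np.array([K[0,0]*q[0]/q[2]+K[0,2],K[1,1]*q[1]/q[2]+K[1,2]])
def tri(obs):
    A=np.zeros((3,3));b=np.zeros(3)
    for c,uv,f in obs:
        o,d=ray(c,uv,f);P=np.eye(3)-np.outer(d,d);A+=P;b+=P@o
    X=np.linalg.solve(A,b)
    return X,[float(np.linalg.norm(proj(c,X,f)-uv)) for c,uv,f in obs]
E
python3 - <<'E'
from h import *
c=dict(np.load("pics/top0.npz"));s=dict(np.load("pics/side0.npz"))
for n,uv,z in [("l24",(242,253),.138),("l35",(355,258),.13),("l46",(400,306),.122),("l58",(346,305),.116),
 ("n78",(252,302),.08),("n66",(295,258),.08),("n54",(451,263),.08),("n42",(302,311),.08),("t42",(405,257),.11),("t30",(459,314),.12),("disc",(325,282),.07),("card",(429,284),.07),("c1",(218,228),.07),("c2",(487,233),.07),("c3",(489,341),.07),("c4",(214,340),.07),]:
    print(n,np.round(onz(c,uv,z),3))
for n,a,b in [("n78",(252,302),(383,300)),("n66",(295,258),(338,268)),("n42",(302,311),(402,270)),("c2",(487,233),(350,194)),]: print(n,tri([(c,a,0),(s,b,0)]))
im=c["frame"][220:350,205:500,::-1]
cv2.imwrite("pics/topcrop.png",cv2.resize(im,None,fx=2.7,fy=2.7,interpolation=cv2.INTER_CUBIC))
im=s["frame"][180:340,270:470,::-1]
cv2.imwrite("pics/sidecrop.png",cv2.resize(im,None,fx=3.7,fy=3.7,interpolation=cv2.INTER_CUBIC))
E
```

```text
l24 [0.575 0.288 0.138]
l35 [ 0.568 -0.008  0.13 ]
l46 [ 0.445 -0.126  0.122]
l58 [0.445 0.014 0.116]
n78 [0.451 0.265 0.08 ]
n66 [0.572 0.153 0.08 ]
n54 [ 0.566 -0.27   0.08 ]
n42 [0.43 0.13 0.08]
t42 [ 0.576 -0.142  0.11 ]
t30 [ 0.427 -0.28   0.12 ]
disc [0.509 0.07  0.07 ]
card [ 0.509 -0.212  0.07 ]
c1 [0.654 0.368 0.07 ]
c2 [ 0.652 -0.373  0.07 ]
c3 [ 0.359 -0.37   0.07 ]
c4 [0.349 0.364 0.07 ]
n78 (array([0.44938424, 0.2660837 , 0.07046041]), [0.9288316962720412, 1.2475017715692858])
n66 (array([0.57140781, 0.15282932, 0.07337957]), [0.6944813281077838, 0.8473974829735693])
n42 (array([0.4295213 , 0.1306696 , 0.07269402]), [0.12726527815508326, 0.15518189978897906])
c2 (array([ 0.66072928, -0.37552649,  0.05769213]), [2.3816510195645133, 2.137878631547046])
```

View pics/topcrop.png

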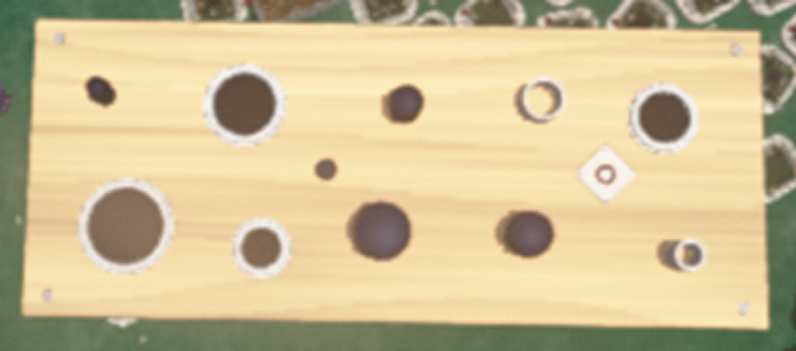

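View pics/sidecrop.png

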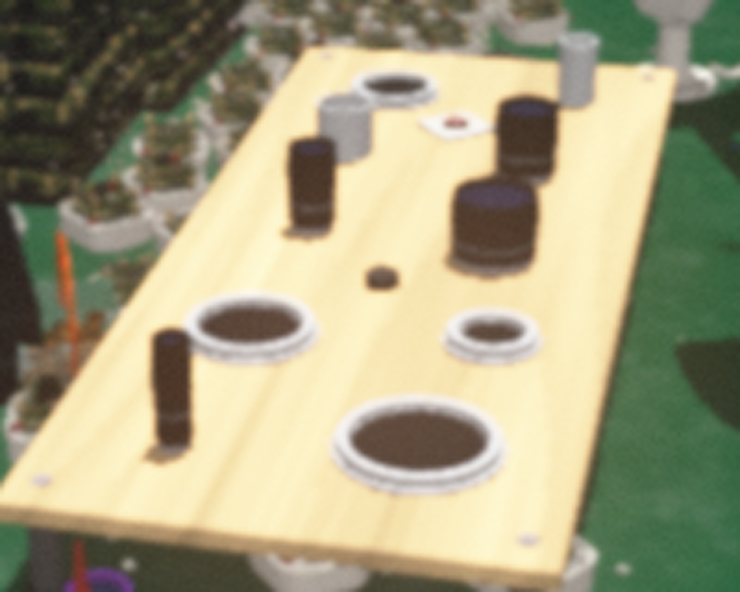

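```bash
cat >> h.py <<'E'
from scipy.spatial.transform import Rotation as Rn
def quat(psi):
    Y=np.array([0,0,-1.]);Z=np.array([np.cos(psi),np.sin(psi),0]);X=np.cross(Y,Z)
    return Rn.from_matrix(np.stack([X,Y,Z],1)).as_quat()
E
python3 - <<'E'
from workcell import bot,hand,kinematics,get_obs,vision
from h import *
o=get_obs();M=Rn.from_quat(o["orientation"]).as_matrix();print(np.round(M,2))
c=dict(np.load("pics/wrist0.npz"));V=c["view"]
print("cam in tool",np.round(M.T@(-V[:3,:3].T@V[:3,3]-o["position"]),3))
for psi in [0,np.pi/2,-np.pi/2,np.pi]:
    for p in [(.5,.1,.35),(.5,-.1,.35),(.575,.288,.2),(.43,.13,.2),(.566,-.27,.2)]:
        try:
            j=kinematics.solve_ik(p,quat(psi)); print(round(psi,1),p,None if j is None else np.round(j,2))
        except Exception as e: print(e)
E
```

```text
[[-0.91 -0.    0.42]
 [-0.42  0.   -0.91]
 [ 0.   -1.   -0.  ]]
cam in tool [-0.083 -0.162 -0.   ]
0 (0.5, 0.1, 0.35) [ 0.19  0.06  1.7  -0.    1.38  0.19]
0 (0.5, -0.1, 0.35) [-0.2   0.06  1.7  -0.    1.38 -0.2 ]
0 (0.575, 0.288, 0.2) [ 0.46  0.39  1.6  -0.    1.15  0.46]
0 (0.43, 0.13, 0.2) [ 0.29  0.09  2.01 -0.    1.05  0.29]
0 (0.566, -0.27, 0.2) [-0.45  0.37  1.64 -0.    1.13 -0.45]
1.6 (0.5, 0.1, 0.35) [ 0.19  0.06  1.7  -0.    1.38 -1.38]
1.6 (0.5, -0.1, 0.35) [-0.2   0.06  1.7  -0.    1.38 -1.77]
1.6 (0.575, 0.288, 0.2) [ 0.46  0.39  1.6  -0.    1.15 -1.11]
1.6 (0.43, 0.13, 0.2) [ 0.29  0.09  2.01 -0.    1.05 -1.28]
1.6 (0.566, -0.27, 0.2) [-0.45  0.37  1.64 -0.    1.13 -2.02]
-1.6 (0.5, 0.1, 0.35) [ 0.19  0.06  1.7  -0.    1.38  1.77]
-1.6 (0.5, -0.1, 0.35) [-0.2   0.06  1.7  -0.    1.38  1.37]
-1.6 (0.575, 0.288, 0.2) [ 0.46  0.39  1.6  -0.    1.15  2.03]
-1.6 (0.43, 0.13, 0.2) [ 0.29  0.09  2.01 -0.    1.05  1.86]
-1.6 (0.566, -0.27, 0.2) [-0.45  0.37  1.64 -0.    1.13  1.12]
3.1 (0.5, 0.1, 0.35) [ 0.19  0.06  1.7  -0.    1.38 -2.95]
3.1 (0.5, -0.1, 0.35) [-0.2   0.06  1.7  -0.    1.38  2.94]
3.1 (0.575, 0.288, 0.2) [ 0.46  0.39  1.6  -0.    1.15 -2.68]
3.1 (0.43, 0.13, 0.2) [ 0.29  0.09  2.01 -0.    1.05 -2.85]
3.1 (0.566, -0.27, 0.2) [-0.45  0.37  1.64 -0.    1.13  2.69]
```

Run:
```python
from workcell import bot,hand,kinematics,get_obs,vision
from h import *
q=quat(-np.pi/2)
for i,y in enumerate([-.13,.13]):
    bot.reach((.47,y,.37),q)
    bot.dwell(.15)
    c=vision.read_camera("wrist");np.savez(f"pics/w{i}.npz",**c);cv2.imwrite(f"pics/w{i}.png",c["frame"][:,:,::-1])
    print(get_obs()["time_s"])
c=vision.read_camera("top");np.savez("pics/top1.npz",**c)
```

```text
2.2083
3.425
```

View pics/w0.png

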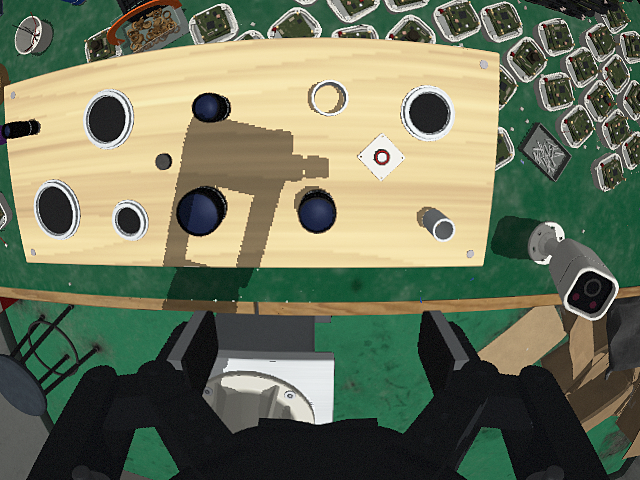

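View pics/w1.png

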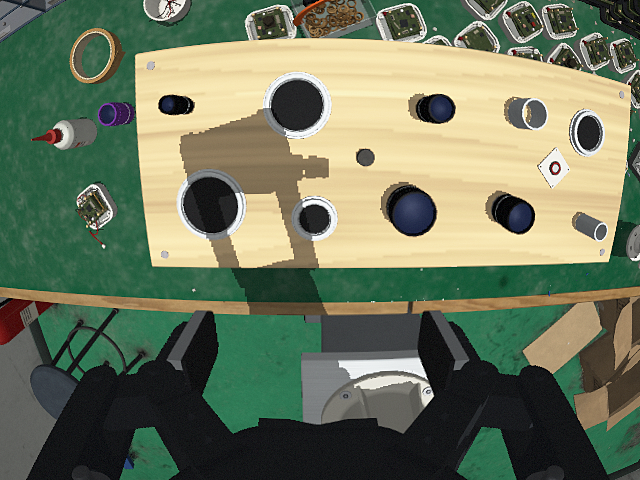

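The wrist views show everything clearly. In w0, lenses 35, 58 and 46 have their tops at (207,107), (201,213) and (317,212). In w1, lens 24's top is at (170,104), and the nests are at (212,205), (297,104), (586,132) and (315,218). Next is blob centres from both views and triangulation.

```bash
cat > m.py <<'E'
from h import *
W=[dict(np.load(f"pics/w{i}.npz")) for i in (0,1)]
S={"l24":[(13,129),(167,104)],"l35":[(206,108),(440,108)],"l46":[(318,213),(518,215)],"l58":[(200,215),(412,212)],
"n78":[(57,209),(212,205)],"n66":[(108,118),(297,104)],"n54":[(428,113),(587,132)],"n42":[(130,220),(315,218)]}
def cc(mask,seed):
    n,l,st,ce=cv2.connectedComponentsWithStats(mask.astype(np.uint8),connectivity=4)
    k=l[seed[1],seed[0]]
    return None if k==0 else (l==k)
def ell(m):
    cs,_=cv2.findContours(m.astype(np.uint8),cv2.RETR_EXTERNAL,cv2.CHAIN_APPROX_NONE)
    return cv2.fitEllipse(cv2.convexHull(max(cs,key=len)))
E
python3 - <<'E'
from m import *
T=dict(np.load("pics/top1.npz"))
out=[]
for n,sd in S.items():
    obs=[]
    for c,s in zip(W,sd):
        f=c["frame"].astype(int)
        if n[0]=="l": mk=(f[:,:,2]-f[:,:,0]>18)&(f[:,:,1]<90)
        else: mk=f.max(2)<75
        m=cc(mk,s)
        if m is None: print(n,"seed miss",f[s[1],s[0]]);continue
        e=ell(m);obs.append((c,np.array(e[0]),True));print(n,np.round(e[0],1),np.round(e[1],1),m.sum())
    if len(obs)==2: X,r=tri(obs);print("   ",np.round(X,4),np.round(r,2))
E
```

```text
l24 seed miss [7 5 5]
l24 [167.2 104. ] [11.7 14.1] 135
l35 [205.9 106.6] [22.1 23.8] 401
l35 [440.8 108.2] [21.6 23.6] 399
    [ 0.5716 -0.0077  0.1263] [0.12 0.12]
l46 [316.7 214.5] [31.4 32.9] 817
l46 [519.9 217.2] [21.5 29.1] 500
    [ 0.4455 -0.1293  0.1188] [0.12 0.1 ]
l58 [198.  213.6] [36.6 40.7] 1063
l58 [413.7 213.2] [37.6 41.6] 1229
    [0.4459 0.0141 0.1112] [0.23 0.23]
n78 [ 55.3 210. ] [32.4 47.6] 1221
n78 [210.2 204.6] [53.  56.8] 2372
    [0.4484 0.2682 0.0749] [0.26 0.31]
n66 [106.8 118.8] [36.  45.5] 1297
n66 [296.5 104.9] [50.  51.6] 2036
    [0.5721 0.1543 0.0734] [0.   0.01]
n54 [428.6 112.6] [38.7 39.7] 1184
n54 [588.  132.6] [22.2 33.7] 593
    [ 0.5666 -0.268   0.0749] [0. 0.]
n42 [128.5 220.4] [21.  26.7] 449
n42 [313.7 218.6] [28.8 30. ] 683
    [0.4286 0.1339 0.0742] [0.15 0.17]
```

Run:
```python
from m import *
f=W[0]["frame"].astype(int)
print(f[124:134,0:40:3].tolist()[5])
x=onz(W[1],(167.2,104),.135,True);print("l24",x,"at w0",proj(W[0],x,True))
P={"l24":(x[0],x[1],.07,.138,24),"l35":(.5716,-.0077,.07,.13,35),"l46":(.4455,-.1293,.07,.122,46),"l58":(.4459,.0141,.07,.116,58),
"n78":(.4484,.2682,.074,.08,78),"n66":(.5721,.1543,.074,.08,66),"n54":(.5666,-.268,.074,.08,54),"n42":(.4286,.1339,.074,.08,42)}
a=np.linspace(0,2*np.pi,60)
for i,c in enumerate(W):
    im=cv2.resize(c["frame"][40:290,:,::-1],None,fx=3,fy=3,interpolation=cv2.INTER_CUBIC)
    for n,(X,Y,z0,z1,d) in P.items():
        for z,col in((z0,(0,255,255)),(z1,(0,0,255))):
            p=np.array([(proj(c,(X+d/2e3*np.cos(t),Y+d/2e3*np.sin(t),z),True)-[0,40])*3+1 for t in a])
            cv2.polylines(im,[p.astype(np.int32)],True,col,1)
    im=im[:, :1600] if i==0 else im[:,320:]
    cv2.imwrite(f"pics/ov{i}a.png",im[:,:800]);cv2.imwrite(f"pics/ov{i}b.png",im[:,800:1600])
```

```text
[[53, 29, 70], [1, 1, 4], [22, 32, 59], [38, 43, 70], [0, 0, 1], [7, 8, 6], [1, 0, 0], [5, 1, 3], [8, 7, 8], [1, 5, 2], [55, 59, 60], [2, 6, 4], [1, 0, 2], [53, 51, 58]]
l24 [0.57880413 0.29466294 0.135     ] at w0 [  6.94828697 130.17330661]
```

View pics/ov0a.png

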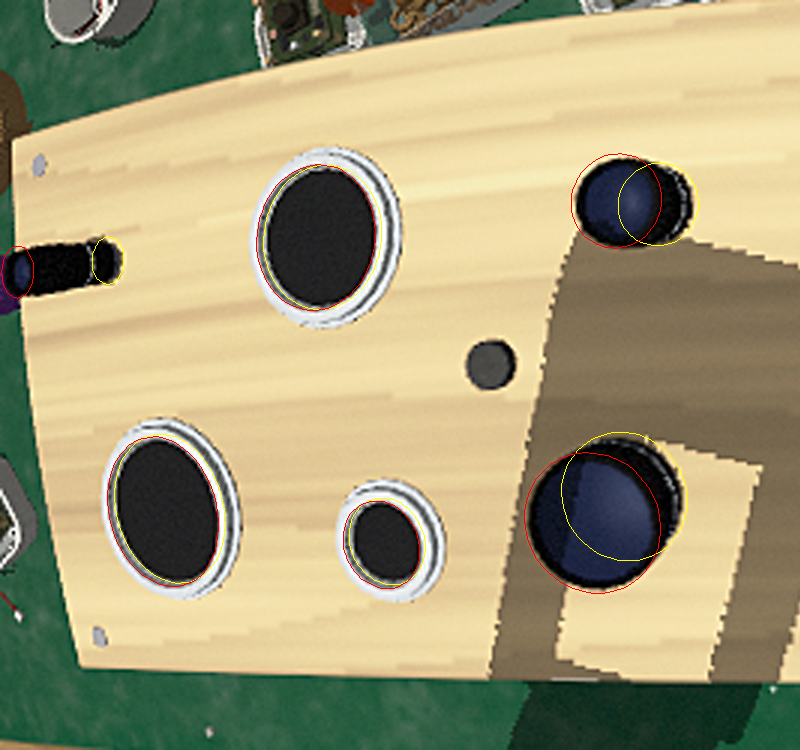

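View pics/ov0b.png

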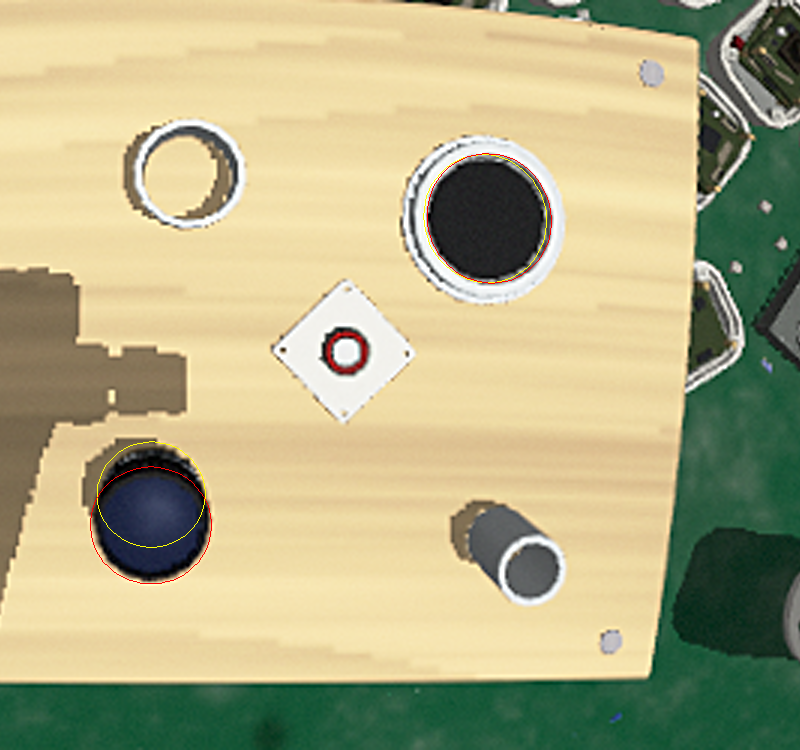

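View pics/ov1a.png

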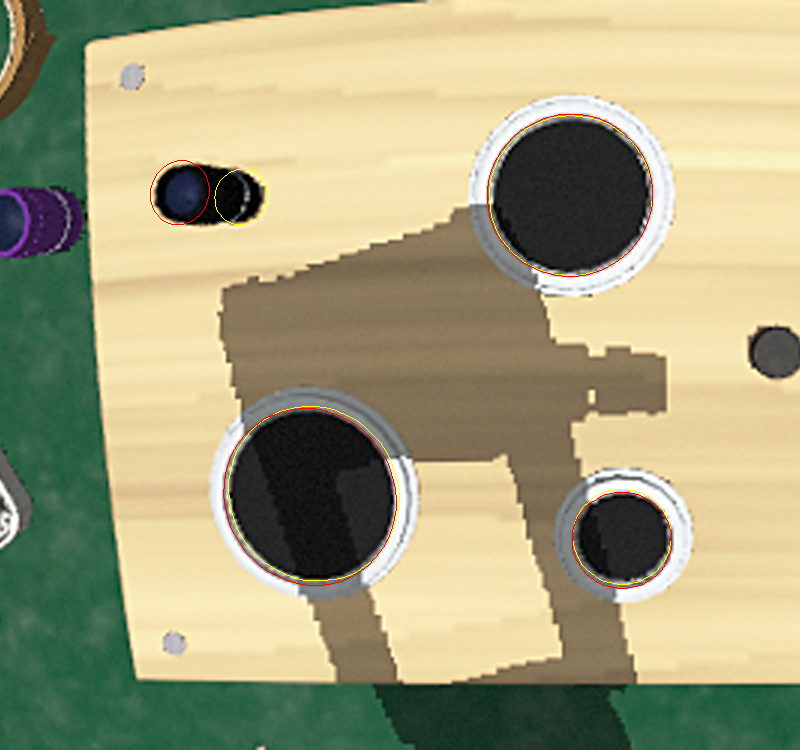

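All eight measured centres overlay well, with errors of about 2 mm or less. Floor heights come out at 73–75 mm against 74 mm stated. The lens tops triangulate about 4 mm under the barrel top, which I take to be the recessed glass. The purple look-alike is off the board. I'll start with the fattest lens.

```bash
cat > pp.py <<'E'
from workcell import bot,hand,kinematics,get_obs,vision
from h import *
Q=quat(-np.pi/2)
L={58:(.4455,.0141,.026),46:(.4455,-.1293,.028),35:(.5706,-.0077,.034),24:(.578,.2925,.040)}
N={58:(.4484,.2682),46:(.5721,.1543),35:(.5666,-.268),24:(.4286,.1339)}
def pick(d,shot=True):
    x,y,o=L[d];z=.07+o
    hand.move_gripper(min(.085,d/1e3+.018))
    bot.reach((x,y,z+.075),Q)
    bot.servo_line((x,y,z),velocity=.08)
    ob=get_obs();print("at",np.round(ob["position"],4),np.round(ob["wrist_force"],1))
    hand.move_gripper(d/1e3-.006,strength=45)
    ob=get_obs();print("grip w",round(ob["gripper_width"],4),np.round(ob["wrist_force"],1))
    bot.servo_line((x,y,z+.09),velocity=.12)
    ob=get_obs();print("lift w",round(ob["gripper_width"],4),np.round(ob["wrist_force"],1),"t",ob["time_s"])
    if shot: snap(f"lift{d}")
def snap(n,cam="wrist"):
    c=vision.read_camera(cam);cv2.imwrite(f"pics/{n}.png",c["frame"][:,:,::-1]);np.savez(f"pics/{n}.npz",**c);return c
def place(d):
    x,y=N[d];o=L[d][2];z=.074+o
    bot.reach((x,y,z+.086),Q)
    bot.servo_line((x,y,z+.003),velocity=.1)
    bot.dwell(.15);f0=get_obs()["wrist_force"][2]
    for k in range(10):
        bot.servo_line((x,y,z+.003-.0006*(k+1)),velocity=.01)
        f=get_obs()["wrist_force"][2]
        if f-f0>3: break
    ob=get_obs();print("touch k",k,"z err",round(ob["position"][2]-z,4),"f",round(f0,1),round(f,1))
    hand.move_gripper(d/1e3+.018)
    bot.servo_line((x,y,z+.09),velocity=.15)
    ob=get_obs();print("t",ob["time_s"],"w",round(ob["gripper_width"],4))
E
python3 - <<'E'
from pp import *
pick(58)
E
```

```text
at [0.4459 0.0141 0.0964] [ 0.4 -0.4  0.8]
grip w 0.052 [ 0.1 -0.1  0.3]
lift w 0.0524 [ 1.1 -0.2 -0.6] t 7.0
```

View pics/lift58.png

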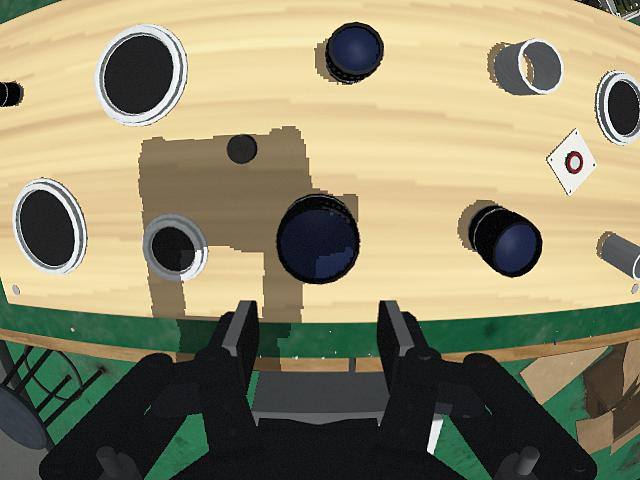

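The fingers closed to 52 mm on nothing, and the lens still stands at (318,240). I'll check why.

```bash
python3 - <<'E'
from pp import *
c=dict(np.load("pics/lift58.npz"));o=get_obs();p=o["position"];print(p,np.round(Rn.from_quat(o["orientation"]).as_matrix(),3))
print("tcp px",proj(c,p,True),"pads",proj(c,p+[0,.026,0],True),proj(c,p+[0,-.026,0],True),"tips",proj(c,p+[0,.026,-.017],True))
print("lens proj",proj(c,(.4455,.0141,.116),True),onz(c,(318,242),.112,True))
print("cam",np.round(-c["view"][:3,:3].T@c["view"][:3,3],3))
for n in("w0","w1"):
    a=dict(np.load(f"pics/{n}.npz"));print(np.round(-a["view"][:3,:3].T@a["view"][:3,3],3))
snap("top2","top");snap("side2","side")
E
python3 -c "
import cv2
a=cv2.imread('pics/side2.png')[160:350,270:520];cv2.imwrite('pics/side2c.png',cv2.resize(a,None,fx=3,fy=3,interpolation=2))"
```

```text
[0.4448645  0.01407891 0.18520999] [[-1.    -0.001  0.   ]
 [-0.    -0.    -1.   ]
 [ 0.001 -1.     0.   ]]
tcp px [317.98943738 296.13120857] pads [265.15633602 295.71287565] [370.79986684 295.8119209 ] tips [269.24211571 281.21599594]
lens proj [317.85775368 247.22363133] [0.44778145 0.01400535 0.112     ]
cam [0.528 0.014 0.347]
[ 0.553 -0.13   0.532]
[0.553 0.129 0.532]
```

View pics/side2c.png

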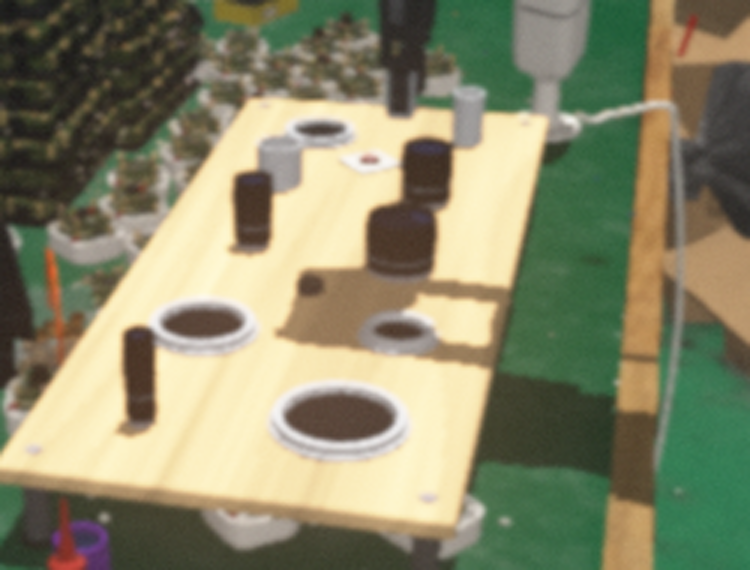

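Run:
```python
from pp import *
s=dict(np.load("pics/side2.npz"))
for z in (.168,.185): print(z,proj(s,(.445,.014,z)),proj(s,(.445,-.012,z)))
print("lens top/bot",proj(s,(.4455,.014,.116)),proj(s,(.4455,.014,.07)))
hand_w=get_obs()["gripper_width"];print(hand_w)
im=cv2.imread("pics/side2.png")[60:300,250:500];cv2.imwrite("pics/s2d.png",cv2.resize(im,(750,600 if 0 else 720))[:600])
im=cv2.imread("pics/lift58.png")[180:420,160:480];cv2.imwrite("pics/l58z.png",cv2.resize(im,None,fx=2.5,fy=2.5,interpolation=2))
```

```text
0.168 [403.99707301 210.50307263] [405.63329253 206.61872451]
0.185 [404.21477373 203.6320481 ] [405.85587383 199.84309015]
lens top/bot [403.13433054 231.05948165] [402.57771381 248.71989113]
0.052230625629418236
```

View pics/s2d.png

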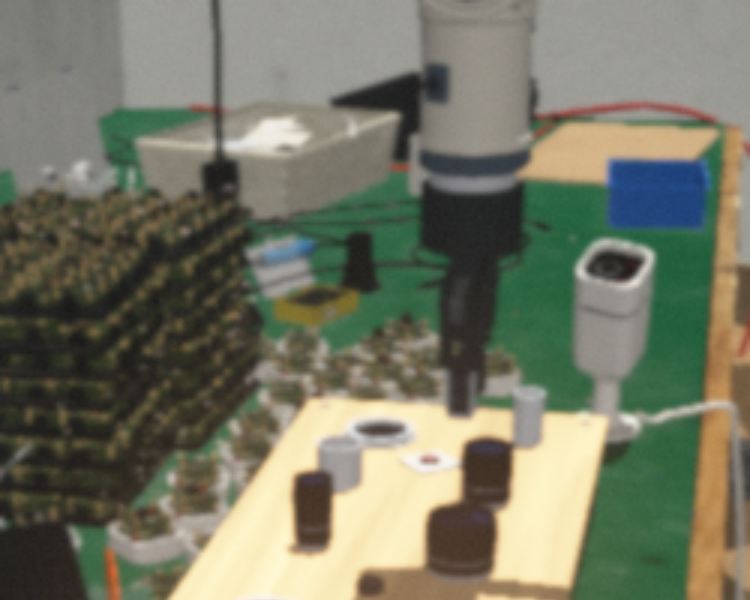

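View pics/l58z.png

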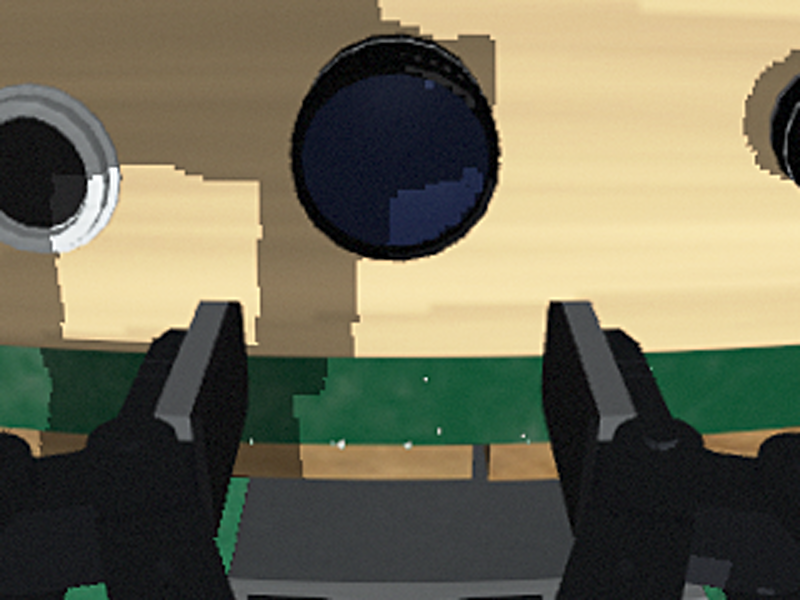

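```bash
python3 - <<'E'
from pp import *
s=dict(np.load("pics/side2.npz"));w=dict(np.load("pics/lift58.npz"));t=dict(np.load("pics/top2.npz"))
print(tri([(w,np.array([245,301.]),True),(s,np.array([399,198.]),False)]))
# joint check
o=get_obs();print(np.round(o["joint_pos"],3))
for op in (.02,.085,.002):
    hand.move_gripper(op);snap(f"op{int(op*1000)}");print(get_obs()["gripper_width"],get_obs()["time_s"])
E
python3 - <<'E'
import cv2,numpy as np
cv2.imwrite('pics/ops.png',np.hstack([cv2.resize(cv2.imread(f'pics/op{k}.png')[180:440,180:460],(266,247)) for k in(2,20,85)]))
E
```

```text
(array([0.45353875, 0.04506956, 0.20887436]), [1.7069775527948856, 0.32751278064308675])
[ 0.028  0.102  2.028 -0.     1.013  1.599]
0.02000862972949581 7.6083
0.08470298258572147 8.3083
0.0020940272575719204 9.1083
```

View pics/ops.png

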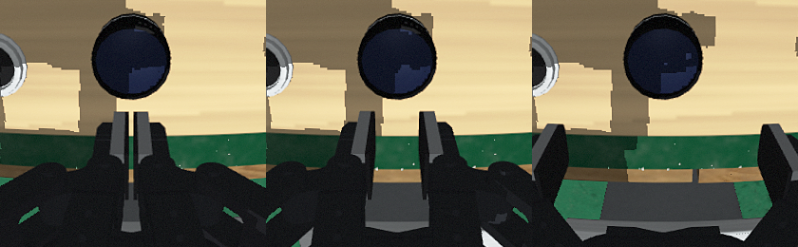

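View pics/op2.png

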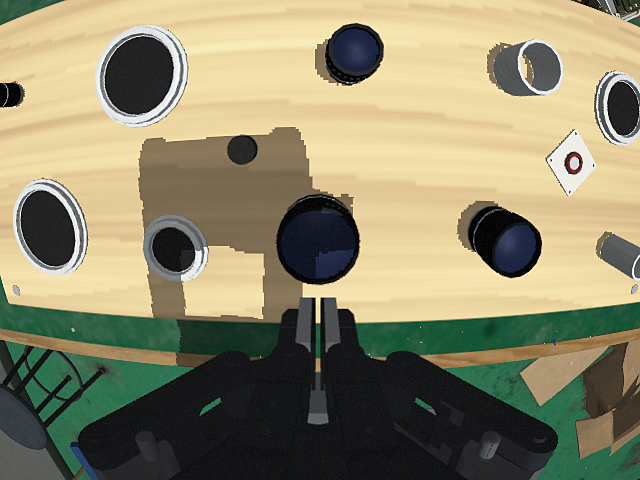

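The images put the fingertips at z≈0.209 (wrist and side triangulation) while the reported TCP is at 0.185. The real tips therefore sit about 24 mm behind the reported TCP, not 17 mm ahead, and the fingers closed above the lens without touching it. I'll correct the grasp heights by about 40 mm and look again part-way down.

```bash
sed -i 's/^L=.*/L={58:(.4470,.0141,-.012),46:(.4455,-.1293,-.009),35:(.5706,-.0077,-.004),24:(.578,.2925,.001)}/' pp.py
python3 - <<'E'
from pp import *
x,y,o=L[58]
hand.move_gripper(.076)
bot.reach((x,y,.07+o+.075),Q)
bot.servo_line((x,y,.07+o+.02),velocity=.08);bot.dwell(.1)
print(np.round(get_obs()["wrist_force"],1),get_obs()["position"])
snap("mid58");snap("mids","side")
im=cv2.imread("pics/mids.png")[120:300,270:520];cv2.imwrite("pics/midsc.png",cv2.resize(im,None,fx=3,fy=3,interpolation=2))
E
```

```text
[0.3 0.4 0.3] [0.44749677 0.01412815 0.07854642]
```

View pics/mid58.png

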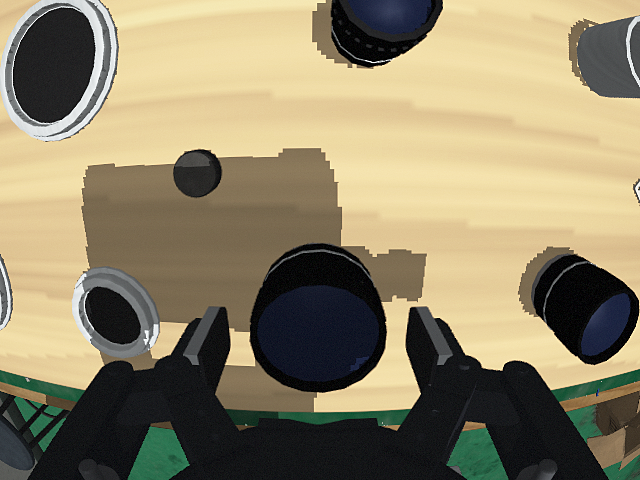

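View pics/midsc.png

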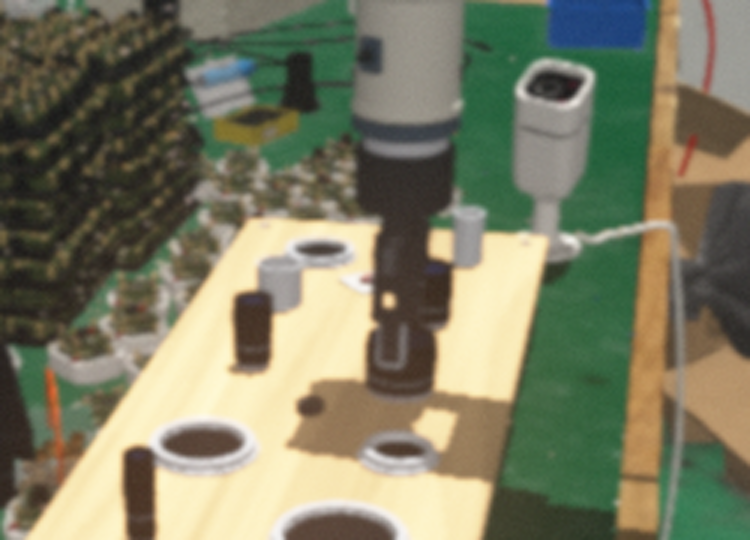

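The pads straddle the 58 mm lens, with tip edges at (218,310) and (415,310) and the lens at (318,325). They are about 20 mm higher than the grasp height, as planned. I'll go on down and grip.

```bash
sed -i 's/58:(.4470/58:(.4458/' pp.py
python3 - <<'E'
from pp import *
pick(58)
snap("lifts","side")
im=cv2.imread("pics/lifts.png")[120:300,270:520];cv2.imwrite("pics/liftsc.png",cv2.resize(im,None,fx=3,fy=3,interpolation=2))
E
```

```text
at [0.4461 0.0141 0.0583] [-0.9  0.1  0.1]
grip w 0.057 [-0.6  0.4  6.3]
lift w 0.0572 [ 0.2  0.3 -1.7] t 14.0167
```

View pics/lift58.png

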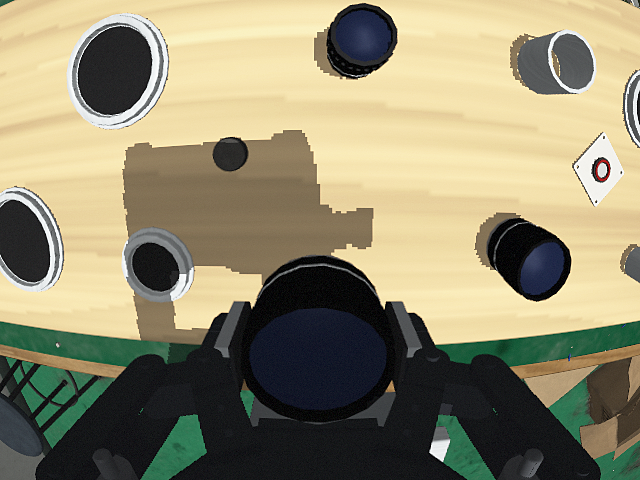

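View pics/liftsc.png

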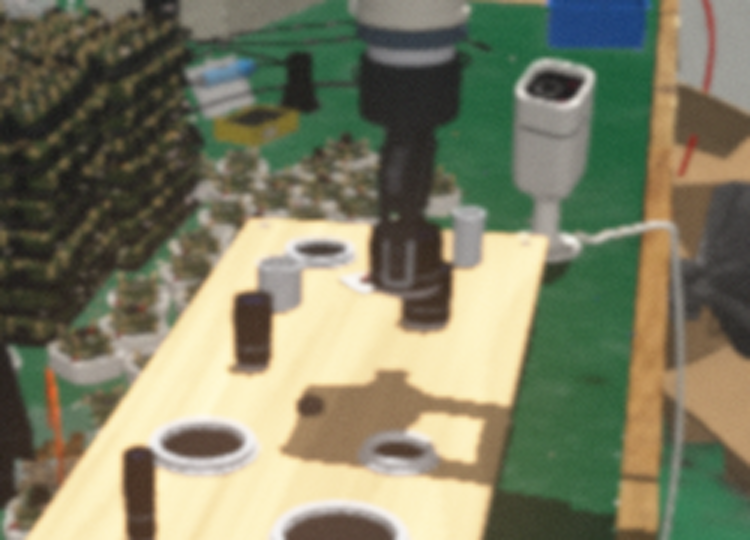

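The lens is held upright (width 57 mm, weight about 2 N). I'll place it.

Run:
```python
from pp import *
place(58)
snap("pl58")
```

```text
touch k 3 z err 0.0008 f -2.2 2.4
t 18.325 w 0.0759
```

View pics/pl58.png

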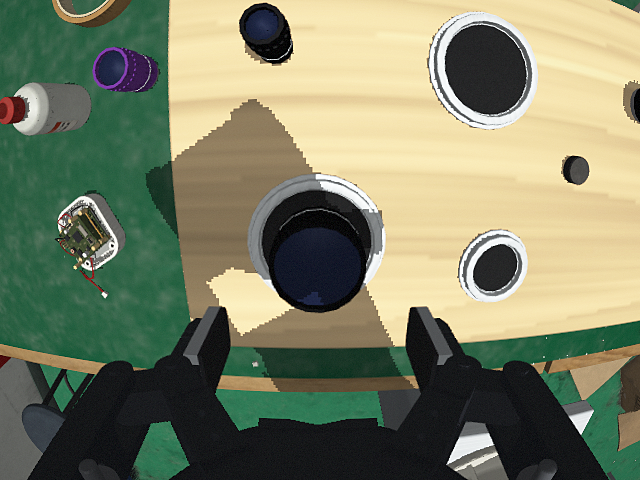

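The 58 mm lens stands in the widest nest at (316,255), and it touched down within 1 mm of the expected height. Next is 46.

Run:
```python
from pp import *
pick(46); 
w=get_obs()["gripper_width"]
if w>.0435: place(46); snap("pl46")
```

```text
at [ 0.4459 -0.1294  0.0614] [-0.2 -0.2 -0.3]
grip w 0.045 [-1.8  0.1  6.1]
lift w 0.0452 [-1.1  0.8 -2.5] t 22.4167
touch k 4 z err 0.0007 f -1.3 7.7
t 27.1083 w 0.064
```

```bash
python3 -c "
import cv2,numpy as np
cv2.imwrite('pics/c46.png',np.hstack([cv2.resize(cv2.imread(f'pics/{k}46.png'),(400,300)) for k in ('lift','pl')]))"
```

```text
(no output)
```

View pics/c46.png

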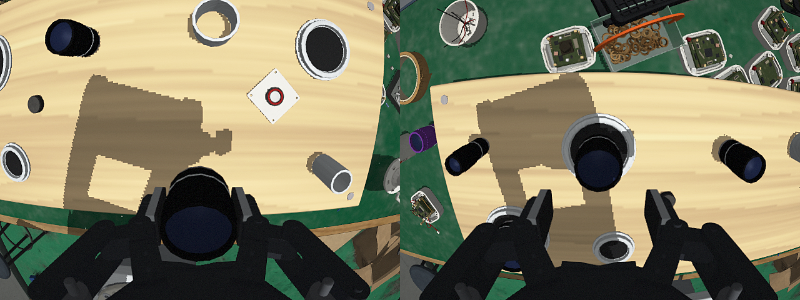

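The 46 mm lens was lifted straight and now stands in the 66 mm nest, around (600,150) in the right half. Next is 35.

```bash
python3 - <<'E'
from pp import *
pick(35); 
w=get_obs()["gripper_width"]
if w>.0325: place(35); snap("pl35")
E
python3 -c "
import cv2,numpy as np
cv2.imwrite('pics/c35.png',np.hstack([cv2.resize(cv2.imread(f'pics/{k}35.png'),(400,300)) for k in ('lift','pl')]))"
```

```text
at [ 0.571  -0.0077  0.0664] [-0.8 -0.1  0.4]
grip w 0.0342 [0.1 0.1 5.4]
lift w 0.0341 [-0.9 -0.1 -0.9] t 30.4
touch k 3 z err 0.0008 f -1.6 1.9
t 34.675 w 0.0532
```

View pics/c35.png

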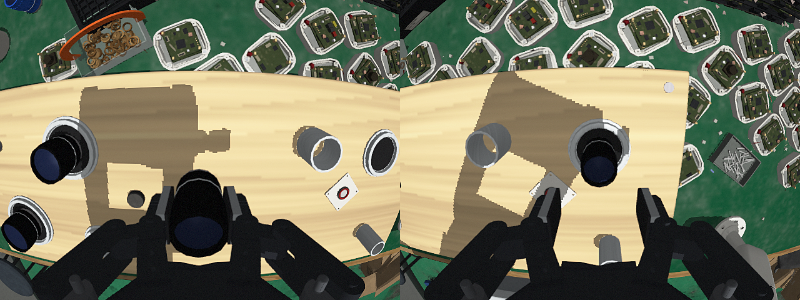

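The 35 mm lens stands in the 54 mm nest, and the tubes are untouched. I'll refine lens 24 from the extra views before picking it.

Run:
```python
from m import *
obs=[]
for n,s in (("w1",(167,104)),("pl58",(262,22)),("pl46",(93,268))):
    c=dict(np.load(f"pics/{n}.npz"));f=c["frame"].astype(int)
    mk=(f[:,:,2]-f[:,:,0]>12)&(f[:,:,1]<90)
    sub=np.zeros_like(mk);sub[max(0,s[1]-22):s[1]+22,max(0,s[0]-22):s[0]+22]=1
    mk&=sub.astype(bool)
    m=cv2.morphologyEx(mk.astype(np.uint8),cv2.MORPH_CLOSE,np.ones((3,3)))
    k,l,st,ce=cv2.connectedComponentsWithStats(m);j=1+np.argmax(st[1:,4]);e=ell(l==j);print(n,e[0],e[1],st[j,4])
    obs.append((c,np.array(e[0]),True))
print(tri(obs));
for i in range(3): print(np.round(tri(obs[:i]+obs[i+1:])[0],4))
```

```text
w1 (167.16091918945312, 103.94627380371094) (11.84552001953125, 14.252416610717773) 139
pl58 (261.5443115234375, 24.53453826904297) (29.288888931274414, 34.47981643676758) 786
pl46 (86.87332916259766, 263.6220703125) (14.410194396972656, 25.013195037841797) 283
(array([0.57874319, 0.29473176, 0.13494638]), [0.11453568922464483, 0.1999047044390014, 0.06310943394413723])
[0.5787 0.2948 0.1349]
[0.5788 0.2946 0.1352]
[0.5788 0.2948 0.1345]
```

```bash
sed -i 's/24:(.578,.2925/24:(.5785,.2945/' pp.py
python3 - <<'E'
from pp import *
pick(24); 
w=get_obs()["gripper_width"]
if w>.0215: place(24); snap("pl24")
E
python3 -c "
import cv2,numpy as np
cv2.imwrite('pics/c24.png',np.hstack([cv2.resize(cv2.imread(f'pics/{k}24.png'),(400,300)) for k in ('lift','pl')]))"
```

```text
at [0.5789 0.2947 0.0716] [ 0.2  0.1 -0.3]
grip w 0.0227 [-1.2 -0.4  4.1]
lift w 0.023 [ 0.5 -0.4 -1.6] t 39.3083
touch k 4 z err 0.0007 f -0.8 12.5
t 43.7 w 0.0421
```

View pics/c24.png

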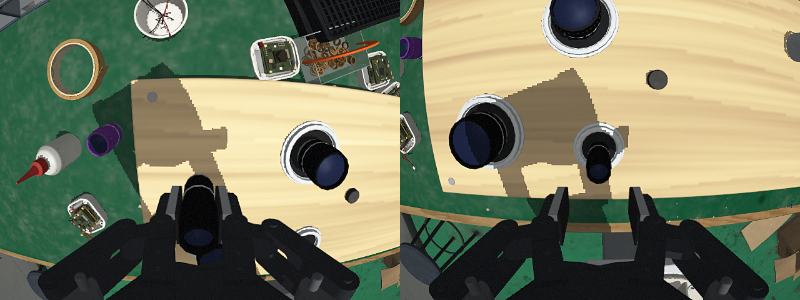

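The 24 mm lens is in the 42 mm nest. Now a final overview with a measured check of each lens against its nest.

Run:
```python
from pp import *
for i,y in enumerate([.13,-.13]):
    bot.reach((.47,y,.37),Q); bot.dwell(.3); snap(f"f{i}")
bot.goto_joints([-1.144,0.353,1.633,0,1.155,0]);bot.dwell(.3)
snap("ftop","top");snap("fside","side");print(get_obs()["time_s"])
c=[dict(np.load(f"pics/f{i}.npz")) for i in(0,1)]
a=np.linspace(0,2*np.pi,60);ims=[]
H={58:46,46:52,35:60,24:68}
for k in c:
    im=k["frame"][20:300,:,::-1].copy()
    im=cv2.resize(im,None,fx=1.25,fy=1.07 if 0 else 1.25,interpolation=2)
    for d,(x,y) in N.items():
        for z,col in((.074,(0,255,255)),(.074+H[d]/1e3,(0,0,255))):
            p=np.array([(proj(k,(x+d/2e3*np.cos(t),y+d/2e3*np.sin(t),z),True)-[0,20])*1.25 for t in a]);cv2.polylines(im,[p.astype(np.int32)],True,col,1)
    ims.append(im)
for i in(0,1): cv2.imwrite(f"pics/fo{i}.png",ims[i])
im=cv2.imread("pics/fside.png")[180:340,270:470];cv2.imwrite("pics/fsc.png",cv2.resize(im,None,fx=3.7,fy=3.7,interpolation=2))
```

```text
48.5667
```

View pics/fo0.png

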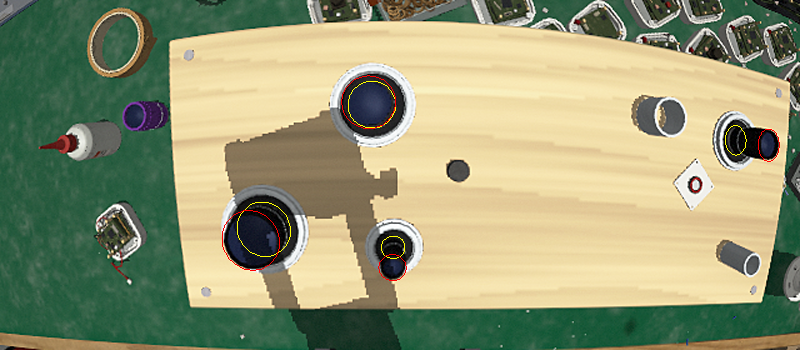

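View pics/fo1.png

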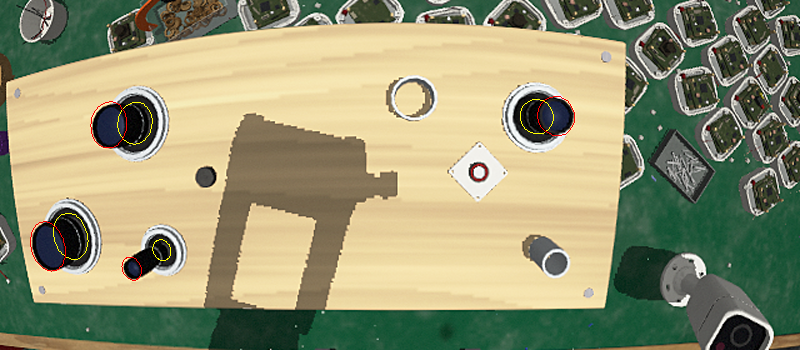

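View pics/fsc.png

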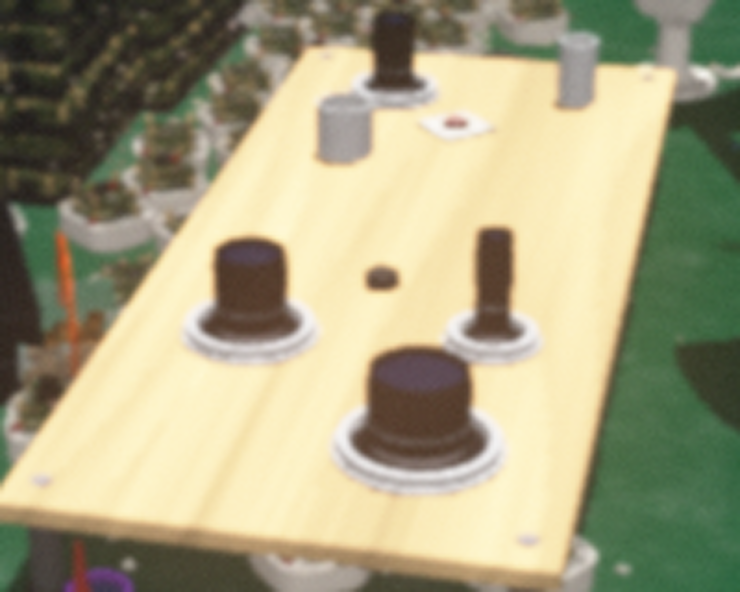

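All four lenses stand upright, centred and flat in their own nests. Top and bottom circles match the overlays in both views, and the tubes and disc are where they were. Handing in.

```bash
python3 -c "
from workcell import hand_in,get_obs
print(hand_in(),get_obs()['time_s'])"
```

```text
the job is handed in; nothing more can be done
the job is handed in; nothing more can be done
```

All four lenses are upright, glass up, each in the nest of its own size. I placed them fattest first (58, 46, 35, 24 mm) and handed in at about 49 s of the 99 s.

- **Missed grasp:** my first try at the 58 mm lens closed on nothing, above the lens, and disturbed nothing. The wrist and side images put the fingertips about 24 mm behind the reported TCP, where the text says 17 mm ahead. I went by the images, and every grasp after that held.
- **Placing:** each lens touched down within 1 mm of the expected nest-floor height. The highest contact force I read was about 13 N, on the 24 mm lens.
- **Last checks:** in two wrist views, outlines of the lenses drawn at the nest centres match the pictures, and the side view shows all four upright. The two tubes and the small dark disc look unmoved. The purple look-alike was never touched.
- **Measurements that disagreed:** the lens tops triangulated about 3–5 mm below the stated heights, which I took to be recessed glass. The nest floors came out at 73–75 mm, against 74 mm stated.

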